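Stop the cap sorter, pack the stock crate, reset the sorter

ROBOT

A 6-joint arm with a two-finger parallel gripper is mounted at the origin on the work surface. World frame = base frame: x ahead of the robot, y to its left, z up, the work surface at z = 0. Lengths are in m, angles in rad, forces in N, time in s.
With the tool pointing down it reaches from about 0.35 to 0.975 m from the base axis. Payload 4.9 kg.
Tool frame: the origin (TCP) lies at the very end of the fingers, on their centre line; the grasp point (between the pads) lies ctrl.hold_point_z behind it (ctrl.hold_point_z is the distance from the TCP to the grasp point, in m); z points along the fingers, y is the line along which they close (so a half turn about z gives the same grasp; the last joint's range is limited). The gripper opens to 85 mm and grips with 20 to 120 N. Pads are 22 mm wide; open, the fingers measure 114 mm over their backs; the gripper's body (76 mm by 85 mm) begins 54 mm behind the grasp point. The pads swing forward as they close: fully open they stand 13 mm farther back than shut.
Start: joints at [-1.293, 0.053, 1.613, -0, 1.476, -0.119], TCP at [0.242, -0.576, 0.231] pointing down, gripper open.
Joint ranges: [-3.01, 3.01], [-1.01, 2.22], [0.06, 2.58], [-1.02, 4.17], [0.09, 2.62], [-3.14, 3.14]. Speed limits (rad/s): [2.57, 2.57, 3.14, 3.14, 3.14, 3.14].

INTERFACE

Orientations are given as a rotation vector (axis times angle).
In Python, from station import ctrl gives the robot as it stands. The module is installed in compiled form; this text tells all that it offers.
- The arm moves only by the tool jog_arm, never from a script. Its argument "deltas" is a list of rows, each a list of 3 entries, a list of its own where there are three numbers: the closure, from -1 (fully open) to 1 (shut), then the shift along the world's x, y, z scaled (see below), then the turn, a rotation vector about the world's x, y, z scaled (see below). A call has 1 to 12 rows; each row is the pose to reach, as a shift and turn from the pose commanded when the call began, turning the shorter way round; what a row does not reach only later rows make up. The controller multiplies each number of a shift by 0.4 m and each number of a turn by 180 degrees. A row lasts 1/12 s, in which the tool goes at most 41.7 mm and 7.16 degrees, less where a joint would pass 70% of its speed; a pose out of reach is approached as far as the arm can. A call with a number of a shift or a turn outside -1 to 1 is refused whole. A call with a gripper value outside its range is refused whole. The fingers move at their own pace and stop on an object; "squeeze" is the grip in N (left out, the last holds). Time passes only in rows, so rows that repeat a pose let the fingers close. It gives the time, the measured TCP pose, the force, the opening and the grip force at its end, in the units of the state.
- ctrl.get_obs(): the state, without advancing time (a new reading comes with each control period).
- ctrl.get_image(name): name is "scene" or "top" or "wrist"; returns the picture (384x512x3 uint8, red, green, blue); there is no depth.
- ctrl.get_calibration(name): a dict with "K" (3x3 intrinsics, pixels), "extrinsics" (4x4, takes a point from world to camera coordinates). Camera axes: x right, y down, z forward; pixel columns grow to the right and rows downward; lengths in m; the calibration is good to about 2 mm. The wrist camera is an equidistant fisheye: a pixel r from the principal point sees the ray r / f radians off the axis. A picture is of the moment at which its call begins: read the wrist's pose just before it. get_calibration takes no time and is no camera call; for the wrist camera it gives the pose at the moment of the call.
- ctrl.finish_job(): hands the job in; it is judged then, once.
The state is a dict: "t": time; "q": joint angles; "dq": joint speeds; "effort": joint torques, N m; "tool_pos": TCP position; "tool_rot": TCP orientation; "contact_force": force on the tool from outside, world axes, zero at the start; "wrist_torque": the same for the moment, N m; "opening": finger opening in m; "grip_force": force on a finger pad.
Only numpy, scipy, OpenCV 4.12 (cv2) and the standard library are available. Lean on these libraries where they do the work, as an engineer would, in place of code of your own. Each camera call takes 0.05 s, during which the arm holds its last target. There are 200 camera calls.

TASK

The shaking cap sorter would topple the stock, so first press its mushroom stop button fully down. While it stays stopped, stand the tin, the jar and the bottle that are on the shelf upright in the crate's three empty cells, one per cell, setting them down gently and leaving the tin that is already packed in its place. Then turn the button's head clockwise until it is fully up again, and leave the gauge, the valve stem and the core tool where they lie.

Things in the scene. Friction and masses are not known exactly. Their poses are not given: they have to be found in the camera images.
- crate: Low open wooden crate, 126 x 126 x 36 mm, divided by a cross of 6 mm thick walls into four equal square cells of 54 x 54 mm. Fixed. Origin: centre of its underside, on the shelf; its x and y axes run along its walls. Above the shelf, the cell floors lie 6 mm, the outer walls' top 36 mm, the dividers' top 31.5 mm. May be turned by any angle.
- cell0 (a point): Centre of the floor of the crate's cell at crate +x +y (30 mm from the crate's centre along each axis).
- cell1 (a point): Centre of the floor of the crate's cell at crate -x +y.
- cell2 (a point): Centre of the floor of the crate's cell at crate -x -y.
- cell3 (a point): Centre of the floor of the crate's cell at crate +x -y.
- tin: Plain aluminium tin, a cylinder 40 mm in diameter and 66 mm high with two dark steel beads. Its origin is the centre of its underside, z up along its axis. Loose, starts standing upright on the shelf. To be packed. About 0.12 kg.
- jar: Grey plastic jar, 42 mm in diameter up to 50 mm, with a black lid 41 mm in diameter above that; 71 mm high in all. Its origin is the centre of its underside, z up along its axis. Loose, starts standing upright on the shelf. To be packed. About 0.13 kg.
- bottle: White plastic bottle, 36 mm in diameter up to 60 mm, then a shoulder and a black cap 22 mm in diameter; 88 mm high in all. Its origin is the centre of its underside, z up along its axis. Loose, starts standing upright on the shelf. To be packed. About 0.12 kg.
- packed_tin: A tin just like tin, which starts already standing upright in one of the crate's cells (any one of the four) and stays there. Origin: centre of its underside.
- sorter: Cap sorter, fixed: on a 10 mm foot plate, a grey control box 100 x 100 mm, its top 55 mm above the shelf, and beside it a tin funnel (90 mm mouth, 177 mm above the shelf) on a bracket over a clear cup of blue caps. Origin: on the shelf under the centre of the control box, on the stop button's axis; the funnel's axis is at x +30, y -160 mm in its frame.
- stop_top (a point): Centre of the top of the mushroom stop button on the control box; moves up and down with it. Its red round head has a turning rim 38 mm in diameter and 16 mm thick, and in it a push disc 29 mm in diameter, which does not turn and stands 3 mm above the rim. Up, its top is 95 mm above the shelf; under the rim is a gap to the box of 21 mm (15 mm when down) around a collar 25 mm wide and 10 mm high.
- stop_press (a joint): How far the stop button is pressed (m): 0 up (running), 0.006 fully down (stopped). Pressing on its disc takes about 2 to 4 N; it stays wherever it is left.
- stop_turn (a joint): Turn of the button's rim (rad), positive clockwise seen from above. The rim runs on a steep screw: stop_turn = -150 x stop_press, so pressing the disc fully spins the rim 0.9 rad anticlockwise, and gripping the rim and turning it 0.9 rad clockwise raises the whole head the 6 mm to fully up (0) again.
- gauge: Bystander: steel pencil tire gauge lying on the shelf, 125 mm long, 11 mm thick, up to 18 mm at its round end. Origin: middle of its underside, x along it.
- stem: Bystander: black rubber snap-in valve stem standing on its 19 mm wide foot, 43 mm high. Origin: centre of its underside.
- core_tool: Bystander: yellow plastic valve core tool lying flat, about 76 x 34 x 10 mm. Origin: centre of the underside of its shank, x along it.
Mind the look-alikes: they are no part of the job. What is shaped like the packed_tin but yellow is not meant.

How it is judged:
By the outcome, as a careful person would: the job done as asked, in the order asked, and still so for the second after the job is handed in, with the robot touching nothing.
It also fails if it takes over 72 s, if anything falls off the work surface, if the arm or the gripper's body presses on something with over 40 N, if the wrist force passes 120 N, or if a joint passes its speed limit or range.

## Working session

There is one attempt and no reset: what is moved stays moved. The work goes in short steps, Python scripts to look and compute and a tool call to move; the robot and the scene stay as the last step left them, time stands still between calls to the robot, and variables do not carry over. Pictures are saved under pics/ and viewed, at most 10 in all, crops included, and the job is handed in when it is done.

Besides the shell and the picture viewer there is one more tool, called after ">>>" as name([rows], argument=value, ...), one row to a line, values as JSON. jog_arm: Moves the arm, as the interface text tells. Its arguments: {"type":"object","properties":{"deltas":{"type":"array","items":{"type":"array"}},"squeeze":{"type":"number"}},"required":["deltas"]}

```bash
mkdir -p pics; python3 - <<'E'
from station import ctrl
import cv2,numpy as np
np.set_printoptions(precision=4,suppress=True)
print(ctrl.get_obs(),ctrl.hold_point_z)
for n in("scene","top"):
    im=ctrl.get_image(n); cv2.imwrite(f"pics/{n}0.png",im[...,::-1])
    c=ctrl.get_calibration(n); print(n,c)
print(ctrl.get_calibration("wrist"))
E
```

```text
{'t': 0.0, 'q': array([-1.293 ,  0.0533,  1.6143, -0.    ,  1.476 , -0.119 ]), 'dq': array([-0.0015,  0.0005,  0.0017, -0.0002,  0.0001,  0.0006]), 'effort': array([ -0.0003, -39.3678, -37.0174,  -0.0001,   0.0069,  -0.    ]), 'tool_pos': array([ 0.2413, -0.5758,  0.2301]), 'tool_rot': array([-3.078 , -0.6188,  0.0003]), 'contact_force': array([ 0.2306,  0.8237, -0.3651]), 'wrist_torque': array([-0.0404, -0.0089,  0.0082]), 'grip_force': 0.0, 'opening': 0.08535728408241545} 0.0187
scene {'K': array([[429.1855,   0.    , 256.1891],
       [  0.    , 429.1855, 194.5038],
       [  0.    ,   0.    ,   1.    ]]), 'extrinsics': array([[-0.2524,  0.9676,  0.0092,  0.1362],
       [ 0.7752,  0.2079, -0.5965, -0.4069],
       [-0.5791, -0.1434, -0.8025,  1.4255],
       [ 0.    ,  0.    ,  0.    ,  1.    ]])}
top {'K': array([[449.9085,   0.    , 259.0642],
       [  0.    , 449.9085, 192.4133],
       [  0.    ,   0.    ,   1.    ]]), 'extrinsics': array([[-0.0065, -1.    , -0.0007,  0.0181],
       [-0.9941,  0.0065, -0.1087,  0.5583],
       [ 0.1087, -0.    , -0.9941,  1.096 ],
       [ 0.    ,  0.    ,  0.    ,  1.    ]])}
{'K': array([[297.3186,   0.    , 256.245 ],
       [  0.    , 297.3186, 185.0551],
       [  0.    ,   0.    ,   1.    ]]), 'extrinsics': array([[ 0.3872, -0.922 , -0.0004, -0.6237],
       [-0.8718, -0.3663,  0.3251, -0.0422],
       [-0.2999, -0.1255, -0.9457,  0.3802],
       [ 0.    ,  0.    ,  0.    ,  1.    ]])}
```

View pics/scene0.png

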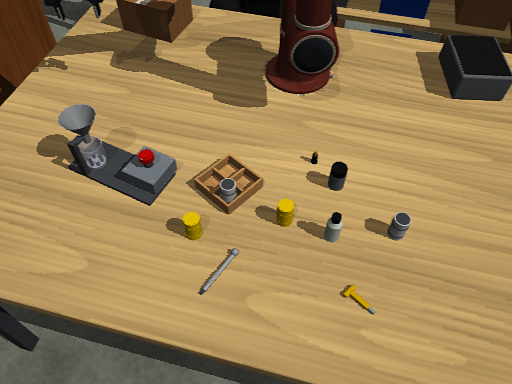

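View pics/top0.png

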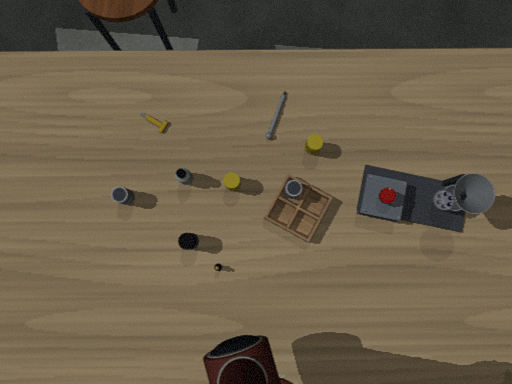

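The scene view shows the sorter with its red button at (146,157), the crate with the packed tin at (228,187), yellow decoy tins at (192,225) and (285,212), the jar at (338,176), the bottle at (333,228) and the tin at (399,226). In the top view these are: button (388,196), crate centre about (298,208), packed tin (294,188), decoys (232,181) and (314,145), tin (123,195), bottle (184,176), jar (188,241), stem (218,267), core tool (154,122), gauge (277,115).

Candidates for "tin" are the grey one at (123,195), the grey one inside the crate at (294,188), which is the packed tin, and the yellow ones at (232,181) and (314,145), which are decoys. I choose (123,195) and will check it in a close crop.

```bash
python3 - <<'E'
import cv2,numpy as np
im=cv2.imread("pics/top0.png")
def crop(u0,u1,v0,v1,s):
    c=cv2.resize(im[v0:v1,u0:u1],None,fx=s,fy=s,interpolation=cv2.INTER_CUBIC)
    c=cv2.convertScaleAbs(c,alpha=1.4,beta=20)
    for u in range(u0,u1,10): cv2.line(c,((u-u0)*s,0),((u-u0)*s,8 if u%50 else 20),(0,255,0),1); 
    for v in range(v0,v1,10): cv2.line(c,(0,(v-v0)*s),(8 if v%50 else 20,(v-v0)*s),(0,255,0),1)
    return c
a=crop(100,210,160,260,5); cv2.imwrite("pics/c1.png",a)
b=crop(255,415,165,250,5); cv2.imwrite("pics/c2.png",b)
E
```

```text
(no output)
```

View pics/c1.png

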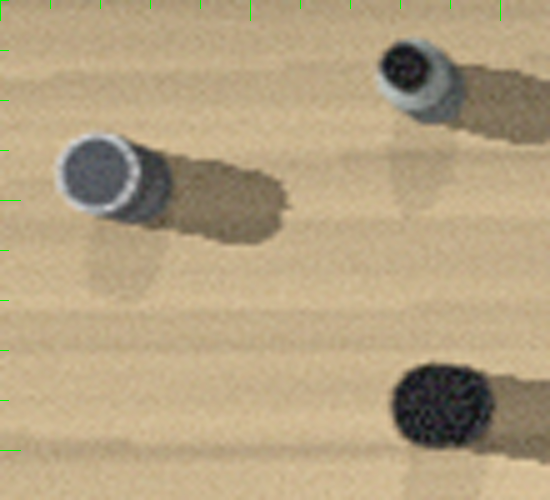

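View pics/c2.png

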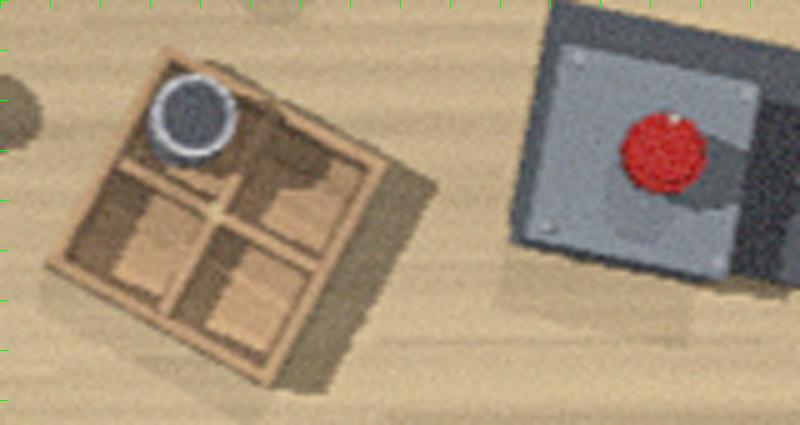

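The first crop confirms the grey tin (rim centre at top-image (119.8,194.8)), the black bottle cap (181,173.4) and the black jar lid (about (186.8,241)). The second shows the crate corners at (288.6,175), (332.4,197.6), (308.4,241.6) and (264.4,217.6), the packed tin (293.6,188.4) in the far-left cell, and the button centre (388,195.8).

```bash
cat > h.py <<'E'
from station import ctrl
import numpy as np,cv2
np.set_printoptions(precision=4,suppress=True)
def ray(name,uv,c=None):
    c=c or ctrl.get_calibration(name); K=c["K"];E=c["extrinsics"]
    x=(uv[0]-K[0,2])/K[0,0]; y=(uv[1]-K[1,2])/K[1,1]
    if name=="wrist":
        r=np.hypot(x,y); s=np.sinc(r/np.pi); d=np.array([x*s,y*s,np.cos(r)])
    else: d=np.array([x,y,1.])
    R=E[:3,:3]; return -R.T@E[:3,3], R.T@d
def onz(name,uv,z,c=None):
    o,d=ray(name,uv,c); return (o+d*(z-o[2])/d[2])[:2]
E
python3 - <<'E'
from h import *
P=dict(tin=(119.8,194.8,.066),bottle=(181,173.4,.088),jar=(186.8,241,.071),packed=(293.6,188.4,.072),cross=(298.4,207,.0315),button=(388,195.8,.095),
stem=(218,267,.04),dec=(232,181,.066))
for k,(u,v,z) in P.items(): print(k,onz("top",(u,v),z))
C=np.array([onz("top",p,.036) for p in[(288.6,175),(332.4,197.6),(308.4,241.6),(264.4,217.6)]])
m=C.mean(0);print("corners",C,m)
e=C[1]-C[0]+C[2]-C[3];a=np.arctan2(e[1],e[0]);e2=C[3]-C[0]+C[2]-C[1];print(np.degrees(a),np.degrees(np.arctan2(e2[1],e2[0])),np.linalg.norm(e)/2,np.linalg.norm(e2)/2)
for c,n in zip(C,["packed","TR","BR","BL"]): print(n,m+(c-m)*30/63)
# sanity: scene view cross-check of cap and button
print(onz("scene",(336,217),.088),onz("scene",(146,153),.095))
E
```

```text
tin [0.5509 0.352 ]
bottle [0.599  0.2004]
jar [0.4385 0.1876]
packed [ 0.5631 -0.069 ]
cross [ 0.5211 -0.0834]
button [ 0.5413 -0.2894]
stem [0.3751 0.1158]
dec [0.5829 0.0801]
corners [[ 0.6012 -0.0597]
 [ 0.5436 -0.1679]
 [ 0.4352 -0.1062]
 [ 0.495   0.0016]] [ 0.5188 -0.0831]
-118.49786404330301 150.16338489901662 0.12291612981895222 0.12368869000006251
packed [ 0.558 -0.072]
TR [ 0.5306 -0.1235]
BR [ 0.479  -0.0941]
BL [ 0.5074 -0.0427]
[0.6039 0.2036] [ 0.5404 -0.2865]
```

>>> jog_arm([
  [1, [0.7475, 0.72, 0.05], [0, 0, -0.039]],
  [1, [0.7475, 0.72, 0.05], [0, 0, -0.039]],
  [1, [0.7475, 0.72, 0.05], [0, 0, -0.039]],
  [1, [0.7475, 0.72, 0.05], [0, 0, -0.039]],
  [1, [0.7475, 0.72, 0.05], [0, 0, -0.039]],
  [1, [0.7475, 0.72, 0.05], [0, 0, -0.039]],
  [1, [0.7475, 0.72, 0.05], [0, 0, -0.039]],
  [1, [0.7475, 0.72, 0.05], [0, 0, -0.039]],
  [1, [0.7475, 0.72, 0.05], [0, 0, -0.039]],
  [1, [0.7475, 0.72, 0.05], [0, 0, -0.039]],
  [1, [0.7475, 0.72, 0.05], [0, 0, -0.039]],
  [1, [0.7475, 0.72, 0.05], [0, 0, -0.039]],
], squeeze=30)

```text
t: 1.1
tool_pos: [0.5416, -0.2866, 0.2508]
tool_rot: [-3.111, -0.435, 0.001]
contact_force: [-0.4, -0.3, 0.2]
opening: -0.0
grip_force: 0.0
```

>>> jog_arm([
  [1, [0, 0, -0.1], [0, 0, 0]],
  [1, [0, 0, -0.2], [0, 0, 0]],
  [1, [0, 0, -0.25], [0, 0, 0]],
  [1, [0, 0, -0.25], [0, 0, 0]],
  [1, [0, 0, -0.25], [0, 0, 0]],
])

```text
t: 1.52
tool_pos: [0.5389, -0.2888, 0.1497]
tool_rot: [-3.11, -0.427, 0.005]
contact_force: [0.3, -0.8, 0.2]
opening: -0.0002
grip_force: 0.0
```

```bash
python3 - <<'E'
from h import *
c=ctrl.get_calibration("wrist"); im=ctrl.get_image("wrist"); cv2.imwrite("pics/w1.png",im[...,::-1])
R=im.astype(int); m=((R[...,0]>90)&(R[...,0]>2.5*R[...,1])).astype(np.uint8)
n,l,s,ce=cv2.connectedComponentsWithStats(m)
for i in range(1,n):
    if s[i,4]>60: print(s[i],ce[i],onz("wrist",ce[i],.09,c))
o=ctrl.get_obs();print(o["t"],o["tool_pos"],o["tool_rot"])
E
```

```text
[ 231  174   54   51 1900] [256.7779 199.3921] [ 0.5419 -0.2876]
1.5667 [ 0.5403 -0.2895  0.1522] [3.1117 0.4273 0.0006]
```

View pics/w1.png

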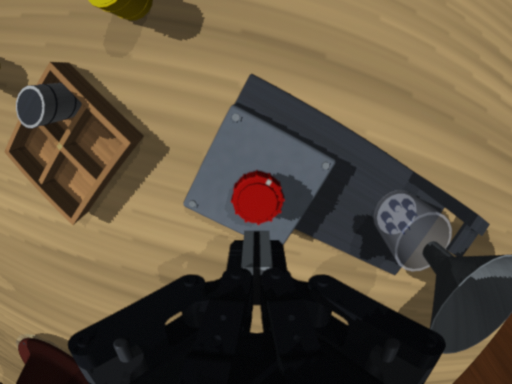

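The wrist view shows the red button at (257,199) just ahead of the closed fingertips, with the funnel well to the right. It resolves to (0.542, -0.288).

>>> jog_arm([
  [1, [0.003, 0.002, -0.1], [0, 0, 0]],
  [1, [0.003, 0.002, -0.12], [0, 0, 0]],
  [1, [0.003, 0.002, -0.13], [0, 0, 0]],
  [1, [0.003, 0.002, -0.14], [0, 0, 0]],
  [1, [0.003, 0.002, -0.145], [0, 0, 0]],
  [1, [0.003, 0.002, -0.15], [0, 0, 0]],
  [1, [0.003, 0.002, -0.15], [0, 0, 0]],
  [1, [0.003, 0.002, -0.15], [0, 0, 0]],
])

```text
t: 2.23
tool_pos: [0.5425, -0.2883, 0.0928]
tool_rot: [3.11, 0.429, 0.003]
contact_force: [0.4, -0.5, 2.3]
opening: 0.0004
grip_force: 0.8
```

>>> jog_arm([
  [1, [0, 0, -0.004], [0, 0, 0]],
  [1, [0, 0, -0.007], [0, 0, 0]],
  [1, [0, 0, -0.01], [0, 0, 0]],
  [1, [0, 0, -0.01], [0, 0, 0]],
  [1, [0, 0, -0.01], [0, 0, 0]],
])

```text
t: 2.65
tool_pos: [0.5425, -0.2882, 0.089]
tool_rot: [3.111, 0.429, 0.002]
contact_force: [-0.9, 0.3, 7.0]
opening: 0.0004
grip_force: 3.6
```

>>> jog_arm([
  [1, [0, 0, -0.003], [0, 0, 0]],
  [1, [0, 0, -0.005], [0, 0, 0]],
  [1, [0, 0, -0.005], [0, 0, 0]],
  [1, [0, 0, -0.005], [0, 0, 0]],
])

```text
t: 2.98
tool_pos: [0.5426, -0.2883, 0.0889]
tool_rot: [3.111, 0.43, 0.002]
contact_force: [-5.2, 3.1, 15.4]
opening: 0.0003
grip_force: 7.7
```

>>> jog_arm([
  [1, [0, 0, 0.1], [0, 0, 0]],
  [1, [0, 0, 0.2], [0, 0, 0]],
  [-1, [0, 0, 0.3], [0, 0, 0]],
  [-1, [-0.26, 0.95, 0.35], [0, 0, 0]],
  [-1, [-0.26, 0.95, 0.35], [0, 0, 0]],
  [-1, [-0.26, 0.95, 0.35], [0, 0, 0]],
  [-1, [-0.26, 0.95, 0.35], [0, 0, 0]],
  [-1, [-0.26, 0.95, 0.35], [0, 0, 0]],
  [-1, [-0.26, 0.95, 0.35], [0, 0, 0]],
  [-1, [-0.26, 0.95, 0.35], [0, 0, 0]],
  [-1, [-0.26, 0.95, 0.35], [0, 0, 0]],
  [-1, [-0.26, 0.95, 0.35], [0, 0, 0]],
])

```text
t: 3.98
tool_pos: [0.4415, 0.0754, 0.2239]
tool_rot: [-3.112, -0.429, 0.001]
contact_force: [1.8, 0.5, 0.3]
opening: 0.0854
grip_force: 0.0
```

>>> jog_arm([
  [-1, [0, 0, 0], [0, 0, 0]],
  [-1, [0, 0, 0], [0, 0, 0]],
  [-1, [0, 0, 0], [0, 0, 0]],
  [-1, [0, 0, 0], [0, 0, 0]],
])

```text
t: 4.32
tool_pos: [0.443, 0.0727, 0.2239]
tool_rot: [3.112, 0.427, -0.001]
contact_force: [-0.0, -0.6, 0.0]
opening: 0.0858
grip_force: 0.0
```

```bash
python3 - <<'E'
from h import *
c=ctrl.get_calibration("wrist"); im=ctrl.get_image("wrist"); cv2.imwrite("pics/w2.png",im[...,::-1])
o=ctrl.get_obs();print(o["t"],o["tool_pos"],o["tool_rot"])
t=ctrl.get_image("top"); R=t.astype(int); m=((R[...,0]>90)&(R[...,0]>2.5*R[...,1])).astype(np.uint8); m[:, :350]=0
u=np.argwhere(m).mean(0)[::-1]; print(u,onz("top",u,.089))
E
```

```text
4.3667 [0.4431 0.0724 0.2239] [ 3.1125  0.4261 -0.0013]
[386.9167 195.526 ] [ 0.5426 -0.2886]
```

View pics/w2.png

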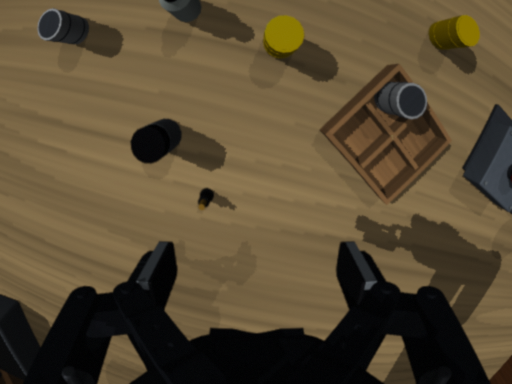

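The wrist view shows the jar lid at (150,144), the stem at (206,197), the tin rim at (51,26), the yellow decoy at (284,36), and the crate cross at about (381,147) with the packed tin at (408,101).

```bash
python3 - <<'E'
from h import *
c=ctrl.get_calibration("wrist")
for k,u,z in[("jar",(150.5,144.5),.071),("tin",(50,27),.066),("cross",(381,146),.0315),("packed",(408,101),.072),("c1",(321,130),.036),("c2",(399,66),.036),("c3",(451,146),.036),("c4",(389,203),.036)]: print(k,onz("wrist",u,z,c))
im=ctrl.get_image("wrist"); m=(im.max(2)<25).astype(np.uint8)[110:180,120:195]; print(cv2.boundingRect(m))
E
```

```text
jar [0.4395 0.1875]
tin [0.5476 0.3523]
cross [ 0.5021 -0.0685]
packed [ 0.5614 -0.0626]
c1 [0.4977 0.0117]
c2 [ 0.6015 -0.0568]
c3 [ 0.536  -0.1683]
c4 [ 0.4368 -0.1072]
(11, 10, 50, 43)
```

>>> jog_arm([
  [-1, [-0.01, 0.288, -0.05], [0, 0, 0]],
  [-1, [-0.01, 0.288, -0.1], [0, 0, 0]],
  [-1, [-0.01, 0.288, -0.2], [0, 0, 0]],
  [-1, [-0.01, 0.288, -0.28], [0, 0, 0]],
  [-1, [-0.01, 0.288, -0.36], [0, 0, 0]],
  [-1, [-0.01, 0.288, -0.44], [0, 0, 0]],
  [-1, [-0.01, 0.288, -0.485], [0, 0, 0]],
  [-1, [-0.01, 0.288, -0.485], [0, 0, 0]],
  [-1, [-0.01, 0.288, -0.485], [0, 0, 0]],
])

```text
t: 5.22
tool_pos: [0.4385, 0.1879, 0.0295]
tool_rot: [3.112, 0.427, -0.004]
contact_force: [0.5, 0.1, 0.7]
opening: 0.0849
grip_force: 0.0
```

>>> jog_arm([
  [0.2, [0, 0, 0], [0, 0, 0]],
  [1, [0, 0, 0], [0, 0, 0]],
  [1, [0, 0, 0], [0, 0, 0]],
  [1, [0, 0, 0], [0, 0, 0]],
  [1, [0, 0, 0], [0, 0, 0]],
  [1, [0, 0, 0], [0, 0, 0]],
  [1, [0, 0, 0], [0, 0, 0]],
  [1, [0, 0, 0], [0, 0, 0]],
], squeeze=25)

```text
t: 5.88
tool_pos: [0.4404, 0.1892, 0.0324]
tool_rot: [-3.112, -0.43, -0.005]
contact_force: [-1.1, 0.0, 6.2]
opening: 0.0411
grip_force: 25.0
```

>>> jog_arm([
  [1, [0, 0, 0.03], [0, 0, 0]],
  [1, [0, 0, 0.1], [0, 0, 0]],
  [1, [0, 0, 0.18], [0, 0, 0]],
  [1, [0.0, 0.0, 0.25], [0, 0, 0]],
  [1, [0.03, -0.08, 0.25], [0, 0, 0]],
  [1, [0.05, -0.16, 0.25], [0, 0, 0]],
  [1, [0.07, -0.25, 0.25], [0, 0, 0]],
  [1, [0.1, -0.34, 0.25], [0, 0, 0]],
  [1, [0.13, -0.43, 0.25], [0, 0, 0]],
  [1, [0.16, -0.52, 0.25], [0, 0, 0]],
  [1, [0.172, -0.575, 0.25], [0, 0, 0]],
  [1, [0.172, -0.575, 0.25], [0, 0, 0]],
])

```text
t: 6.88
tool_pos: [0.5085, -0.0451, 0.1308]
tool_rot: [3.111, 0.422, 0.001]
contact_force: [-0.3, -0.7, -0.8]
opening: 0.041
grip_force: 25.9
```

```bash
python3 - <<'E'
from h import *
c=ctrl.get_calibration("wrist"); im=ctrl.get_image("wrist"); im2=ctrl.get_image("scene")
o=ctrl.get_obs();print(o["t"],o["tool_pos"],o["tool_rot"],o["opening"],o["contact_force"])
s=cv2.resize(im2[90:290,140:310],None,fx=1.92,fy=1.92)
cv2.imwrite("pics/w3.png",np.hstack([im[:384,60:460],s])[...,::-1])
E
```

```text
6.9833 [ 0.5075 -0.0418  0.1302] [-3.112  -0.4264  0.0007] 0.04075715996967817 [-0.161   0.6047 -1.9851]
```

View pics/w3.png

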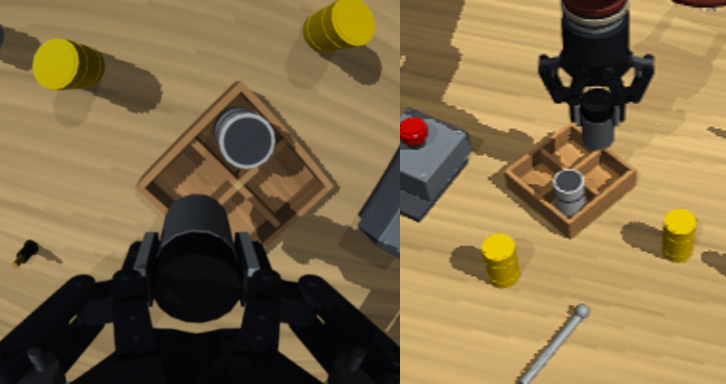

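The jar is held upright, just short of the crate. In wrist pixels (crop offset 60) the crate cross is at (298,187), the corners are at (298,83), (198,185) and (395,185), and the packed tin is at (306,139).

```bash
python3 - <<'E'
from h import *
c=ctrl.get_calibration("wrist")
for k,u,z in[("cross",(298,187),.0315),("far",(298,83),.036),("left",(198,185),.036),("right",(395,185),.036),("packed",(306,139),.072)]: print(k,onz("wrist",u,z,c))
E
```

```text
cross [ 0.5163 -0.0763]
far [ 0.6004 -0.0493]
left [0.4964 0.0074]
right [ 0.5439 -0.1622]
packed [ 0.5633 -0.0612]
```

```bash
python3 - <<'E'
from h import *
C=np.array([onz("scene",p,.036) for p in[(194.7,180.1),(229.1,155.8),(263.4,180.1)]]);print(C,(C[0]+C[2])/2)
print(onz("scene",(140+169/1.92,90+176/1.92),.072), onz("scene",(146,153),.095))
E
```

```text
[[ 0.5481 -0.1613]
 [ 0.4453 -0.1001]
 [ 0.5023  0.0091]] [ 0.5252 -0.0761]
[ 0.5577 -0.0675] [ 0.5404 -0.2865]
```

>>> jog_arm([
  [1, [0.005, 0.01, -0.05], [0, 0, 0]],
  [1, [0.005, 0.01, -0.1], [0, 0, 0]],
  [1, [0.005, 0.01, -0.15], [0, 0, 0]],
  [1, [0.005, 0.01, -0.18], [0, 0, 0]],
  [1, [0.005, 0.01, -0.2], [0, 0, 0]],
  [1, [0.005, 0.01, -0.21], [0, 0, 0]],
  [1, [0.005, 0.01, -0.22], [0, 0, 0]],
  [1, [0.005, 0.01, -0.225], [0, 0, 0]],
  [1, [0.005, 0.01, -0.225], [0, 0, 0]],
])

```text
t: 7.73
tool_pos: [0.5101, -0.0372, 0.0407]
tool_rot: [3.112, 0.43, 0.001]
contact_force: [0.3, -0.4, -0.5]
opening: 0.0407
grip_force: 26.0
```

>>> jog_arm([
  [1, [0, 0, -0.004], [0, 0, 0]],
  [1, [0, 0, -0.007], [0, 0, 0]],
  [1, [0, 0, -0.009], [0, 0, 0]],
  [1, [0, 0, -0.009], [0, 0, 0]],
])

```text
t: 8.07
tool_pos: [0.5105, -0.0374, 0.0385]
tool_rot: [3.112, 0.429, 0.001]
contact_force: [-3.8, 0.6, 7.3]
opening: 0.0408
grip_force: 26.6
```

>>> jog_arm([
  [-0.05, [0, 0, 0], [0, 0, 0]],
  [-0.3, [0, 0, 0], [0, 0, 0]],
  [-0.5, [0, 0, 0], [0, 0, 0]],
  [-0.5, [0, 0, 0.05], [0, 0, 0]],
  [-0.5, [0, 0, 0.12], [0, 0, 0]],
  [-1, [0, 0, 0.2], [0, 0, 0]],
  [-1, [0, 0, 0.28], [0, 0, 0]],
  [-1, [0, 0, 0.36], [0, 0, 0]],
  [-1, [0, 0, 0.4], [0, 0, 0]],
  [-1, [0, 0, 0.4], [0, 0, 0]],
])

```text
t: 8.9
tool_pos: [0.5125, -0.0378, 0.2024]
tool_rot: [3.109, 0.429, 0.014]
contact_force: [0.7, -0.3, -0.5]
opening: 0.0855
grip_force: 0.0
```

```bash
python3 - <<'E'
from h import *
im=ctrl.get_image("wrist"); im2=ctrl.get_image("scene")
o=ctrl.get_obs();print(o["t"],o["tool_pos"],o["tool_rot"],o["opening"],o["contact_force"])
s=cv2.resize(im2[90:290,140:310],None,fx=1.92,fy=1.92)
cv2.imwrite("pics/w4.png",np.hstack([im[:384,60:460],s])[...,::-1])
E
```

```text
9.0 [ 0.5099 -0.0373  0.1969] [3.1117 0.4294 0.0017] 0.0856994468316515 [ 0.3748 -0.1167  0.1118]
```

View pics/w4.png

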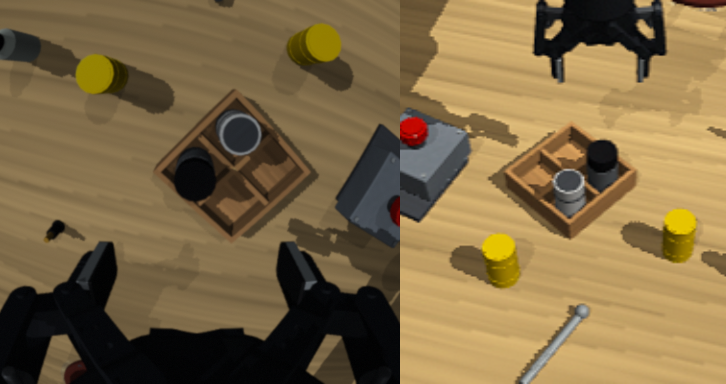

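The jar stands upright in its cell, with nothing else disturbed. The bottle is next.

>>> jog_arm([
  [-1, [0.229, 0.6, 0], [0, 0, 0]],
  [-1, [0.229, 0.6, 0], [0, 0, 0]],
  [-1, [0.229, 0.6, 0], [0, 0, 0]],
  [-1, [0.229, 0.6, 0], [0, 0, 0]],
  [-1, [0.229, 0.6, 0], [0, 0, 0]],
  [-1, [0.229, 0.6, 0], [0, 0, 0]],
  [-1, [0.229, 0.6, 0], [0, 0, 0]],
  [-1, [0.229, 0.6, -0.05], [0, 0, 0]],
  [-1, [0.229, 0.6, -0.05], [0, 0, 0]],
])

```text
t: 9.75
tool_pos: [0.5982, 0.2029, 0.1702]
tool_rot: [3.111, 0.432, -0.016]
contact_force: [-1.8, -0.5, -1.7]
opening: 0.0857
grip_force: 0.0
```

```bash
python3 - <<'E'
from h import *
c=ctrl.get_calibration("wrist");im=ctrl.get_image("wrist")
o=ctrl.get_obs();print(o["t"],o["tool_pos"],o["tool_rot"],o["opening"])
E=c["extrinsics"];p=E[:3,:3]@np.array([.601,.202,.088])+E[:3,3]
th=np.arctan2(np.hypot(p[0],p[1]),p[2]);e=p[:2]/np.hypot(*p[:2])*th*c["K"][0,0]+c["K"][:2,2];print("expect",e)
m=(im.max(2)<40).astype(np.uint8);m[235:]=0
n,l,s,ce=cv2.connectedComponentsWithStats(m)
for i in range(1,n):
    if s[i,4]>60: print(s[i],ce[i],onz("wrist",ce[i],.085,c))
E
```

```text
9.8 [0.5984 0.2024 0.1715] [ 3.1111  0.4303 -0.0144] 0.08569182323832732
expect [258.9787 189.1053]
[264 151   9  17  78] [267.6282 158.0769] [0.6268 0.2023]
[ 98 154  37  43 845] [118.5574 171.3112] [0.5825 0.322 ]
[243 172  26  30 643] [255.4946 186.9238] [0.601  0.2049]
[421 225  29  10 189] [435.6667 230.6667] [0.6051 0.0193]
```

>>> jog_arm([
  [-1, [0.002, 0, -0.09], [0, 0, 0]],
  [-1, [0.002, 0, -0.18], [0, 0, 0]],
  [-1, [0.002, 0, -0.27], [0, 0, 0]],
  [-1, [0.002, 0, -0.32], [0, 0, 0]],
  [-1, [0.002, 0, -0.355], [0, 0, 0]],
  [-1, [0.002, 0, -0.355], [0, 0, 0]],
  [-1, [0.002, 0, -0.355], [0, 0, 0]],
])

```text
t: 10.38
tool_pos: [0.6019, 0.2022, 0.0347]
tool_rot: [3.112, 0.428, -0.001]
contact_force: [0.2, -0.1, 0.6]
opening: 0.0853
grip_force: 0.0
```

>>> jog_arm([
  [-1, [0, 0, -0.01], [0, 0, 0]],
  [0.2, [0, 0, -0.01], [0, 0, 0]],
  [1, [0, 0, -0.01], [0, 0, 0]],
  [1, [0, 0, -0.01], [0, 0, 0]],
  [1, [0, 0, -0.01], [0, 0, 0]],
  [1, [0, 0, -0.01], [0, 0, 0]],
  [1, [0, 0, -0.01], [0, 0, 0]],
  [1, [0, 0, -0.01], [0, 0, 0]],
  [1, [0, 0, -0.01], [0, 0, 0]],
])

```text
t: 11.13
tool_pos: [0.6027, 0.2031, 0.0317]
tool_rot: [-3.112, -0.43, -0.002]
contact_force: [-1.2, 0.1, 5.2]
opening: 0.0353
grip_force: 26.4
```

>>> jog_arm([
  [1, [0, 0, 0.03], [0, 0, 0]],
  [1, [0, 0, 0.1], [0, 0, 0]],
  [1, [0, 0, 0.18], [0, 0, 0]],
  [1, [-0.02, -0.04, 0.26], [0, 0, 0]],
  [1, [-0.06, -0.12, 0.3], [0, 0, 0]],
  [1, [-0.1, -0.21, 0.3], [0, 0, 0]],
  [1, [-0.14, -0.3, 0.3], [0, 0, 0]],
  [1, [-0.18, -0.39, 0.3], [0, 0, 0]],
  [1, [-0.22, -0.48, 0.3], [0, 0, 0]],
  [1, [-0.26, -0.57, 0.3], [0, 0, 0]],
  [1, [-0.29, -0.66, 0.3], [0, 0, 0]],
  [1, [-0.305, -0.72, 0.3], [0, 0, 0]],
])

```text
t: 12.13
tool_pos: [0.478, -0.0875, 0.1505]
tool_rot: [3.112, 0.427, -0.002]
contact_force: [-0.2, 0.4, -0.8]
opening: 0.0354
grip_force: 26.0
```

>>> jog_arm([
  [1, [0, -0.012, 0], [0, 0, 0]],
  [1, [0, -0.012, -0.05], [0, 0, 0]],
  [1, [0, -0.012, -0.1], [0, 0, 0]],
  [1, [0, -0.012, -0.15], [0, 0, 0]],
  [1, [0, -0.012, -0.15], [0, 0, 0]],
])

```text
t: 12.55
tool_pos: [0.4767, -0.0885, 0.0861]
tool_rot: [-3.108, -0.429, 0.012]
contact_force: [-0.7, 1.4, -2.1]
opening: 0.0354
grip_force: 26.0
```

>>> jog_arm([
  [1, [0, 0, -0.03], [0, 0, 0]],
  [1, [0, 0, -0.06], [0, 0, 0]],
  [1, [0, 0, -0.09], [0, 0, 0]],
  [1, [0, 0, -0.11], [0, 0, 0]],
  [1, [0, 0, -0.115], [0, 0, 0]],
  [1, [0, 0, -0.115], [0, 0, 0]],
  [1, [0, 0, -0.115], [0, 0, 0]],
])

```text
t: 13.13
tool_pos: [0.4804, -0.0901, 0.045]
tool_rot: [3.112, 0.429, 0.001]
contact_force: [0.2, 1.0, -1.3]
opening: 0.0353
grip_force: 26.0
```

>>> jog_arm([
  [1, [0, 0, -0.007], [0, 0, 0]],
  [1, [0, 0, -0.012], [0, 0, 0]],
  [1, [0, 0, -0.016], [0, 0, 0]],
  [1, [0, 0, -0.018], [0, 0, 0]],
  [1, [0, 0, -0.018], [0, 0, 0]],
  [1, [0, 0, -0.018], [0, 0, 0]],
])

```text
t: 13.63
tool_pos: [0.4803, -0.09, 0.0378]
tool_rot: [3.112, 0.429, 0.001]
contact_force: [-1.0, 0.7, 0.6]
opening: 0.0351
grip_force: 26.1
```

>>> jog_arm([
  [1, [0, 0, -0.002], [0, 0, 0]],
  [1, [0, 0, -0.002], [0, 0, 0]],
  [0.1, [0, 0, -0.002], [0, 0, 0]],
  [-0.2, [0, 0, -0.002], [0, 0, 0]],
  [-0.5, [0, 0, -0.002], [0, 0, 0]],
  [-0.5, [0, 0, 0.05], [0, 0, 0]],
  [-0.5, [0, 0, 0.12], [0, 0, 0]],
  [-1, [0, 0, 0.2], [0, 0, 0]],
  [-1, [0, 0, 0.28], [0, 0, 0]],
  [-1, [0, 0, 0.36], [0, 0, 0]],
  [-1, [0, 0, 0.36], [0, 0, 0]],
])

```text
t: 14.55
tool_pos: [0.4839, -0.0913, 0.1895]
tool_rot: [3.106, 0.429, 0.018]
contact_force: [0.4, -0.1, 0.2]
opening: 0.0854
grip_force: 0.0
```

>>> jog_arm([
  [-1, [0.175, 0.975, 0], [0, 0, 0]],
  [-1, [0.175, 0.975, 0], [0, 0, 0]],
  [-1, [0.175, 0.975, 0], [0, 0, 0]],
  [-1, [0.175, 0.975, 0], [0, 0, 0]],
  [-1, [0.175, 0.975, 0], [0, 0, 0]],
  [-1, [0.175, 0.975, 0], [0, 0, 0]],
  [-1, [0.175, 0.975, 0], [0, 0, 0]],
  [-1, [0.175, 0.975, 0], [0, 0, 0]],
  [-1, [0.175, 0.975, 0], [0, 0, 0]],
  [-1, [0.175, 0.975, 0], [0, 0, 0]],
  [-1, [0.175, 0.975, 0], [0, 0, 0]],
  [-1, [0.175, 0.975, 0], [0, 0, 0]],
])

```text
t: 15.55
tool_pos: [0.5498, 0.3008, 0.1807]
tool_rot: [3.111, 0.433, -0.002]
contact_force: [-1.0, -0.9, -0.6]
opening: 0.0856
grip_force: 0.0
```

```bash
python3 - <<'E'
from h import *
c=ctrl.get_calibration("wrist");im=ctrl.get_image("wrist");s=ctrl.get_image("scene")
o=ctrl.get_obs();print(o["t"],o["tool_pos"],o["tool_rot"],o["opening"])
E=c["extrinsics"];p=E[:3,:3]@np.array([.551,.352,.066])+E[:3,3]
th=np.arctan2(np.hypot(p[0],p[1]),p[2]);e=p[:2]/np.hypot(*p[:2])*th*c["K"][0,0]+c["K"][:2,2];print("expect",e)
cv2.imwrite("pics/w5.png",np.hstack([im[:384,60:460],cv2.resize(s[90:290,140:310],None,fx=1.92,fy=1.92)])[...,::-1])
E
```

```text
15.65 [0.5499 0.2992 0.1809] [ 3.1116  0.4286 -0.0013] 0.0855117634122969
expect [202.6454 164.3998]
```

View pics/w5.png

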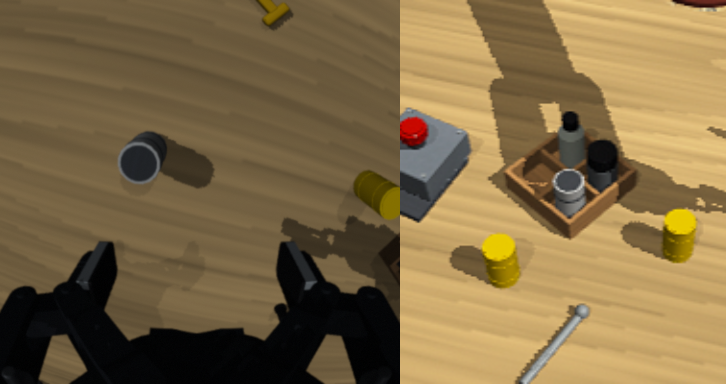

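The bottle and jar stand in their cells. The wrist view shows the tin rim at (199,163), within 3 mm of the estimate.

>>> jog_arm([
  [-1, [0.003, 0.1, 0], [0, 0, 0]],
  [-1, [0.003, 0.136, -0.02], [0, 0, 0]],
  [-1, [0.003, 0.136, -0.1], [0, 0, 0]],
  [-1, [0.003, 0.136, -0.2], [0, 0, 0]],
  [-1, [0.003, 0.136, -0.28], [0, 0, 0]],
  [-1, [0.003, 0.136, -0.34], [0, 0, 0]],
  [-1, [0.003, 0.136, -0.372], [0, 0, 0]],
  [-1, [0.003, 0.136, -0.372], [0, 0, 0]],
  [-1, [0.003, 0.136, -0.372], [0, 0, 0]],
])

```text
t: 16.4
tool_pos: [0.5515, 0.3537, 0.0328]
tool_rot: [3.112, 0.428, -0.001]
contact_force: [-0.1, 0.6, 0.1]
opening: 0.0852
grip_force: 0.0
```

>>> jog_arm([
  [0.2, [0, 0, 0], [0, 0, 0]],
  [1, [0, 0, 0], [0, 0, 0]],
  [1, [0, 0, 0], [0, 0, 0]],
  [1, [0, 0, 0], [0, 0, 0]],
  [1, [0, 0, 0], [0, 0, 0]],
  [1, [0, 0, 0], [0, 0, 0]],
  [1, [0, 0, 0], [0, 0, 0]],
  [1, [0, 0, 0], [0, 0, 0]],
])

```text
t: 17.07
tool_pos: [0.5524, 0.355, 0.0346]
tool_rot: [-3.111, -0.43, -0.004]
contact_force: [-1.0, 0.2, 6.3]
opening: 0.0389
grip_force: 25.8
```

>>> jog_arm([
  [1, [0, 0, 0.03], [0, 0, 0]],
  [1, [0, 0, 0.1], [0, 0, 0]],
  [1, [0, 0, 0.18], [0, 0, 0]],
  [1, [0, -0.04, 0.26], [0, 0, 0]],
  [1, [-0.01, -0.12, 0.3], [0, 0, 0]],
  [1, [-0.02, -0.21, 0.3], [0, 0, 0]],
  [1, [-0.03, -0.3, 0.3], [0, 0, 0]],
  [1, [-0.04, -0.39, 0.3], [0, 0, 0]],
  [1, [-0.048, -0.48, 0.3], [0, 0, 0]],
  [1, [-0.048, -0.57, 0.3], [0, 0, 0]],
  [1, [-0.048, -0.66, 0.3], [0, 0, 0]],
  [1, [-0.048, -0.75, 0.3], [0, 0, 0]],
])

```text
t: 18.07
tool_pos: [0.5312, 0.0529, 0.1528]
tool_rot: [-3.112, -0.43, 0.0]
contact_force: [0.5, -0.6, -1.4]
opening: 0.0392
grip_force: 25.7
```

>>> jog_arm([
  [1, [0, -0.09, 0], [0, 0, 0]],
  [1, [0, -0.18, 0], [0, 0, 0]],
  [1, [0, -0.27, 0], [0, 0, 0]],
  [1, [0, -0.35, 0], [0, 0, 0]],
  [1, [0, -0.42, 0], [0, 0, 0]],
  [1, [0, -0.435, 0], [0, 0, 0]],
  [1, [0, -0.435, 0], [0, 0, 0]],
  [1, [0, -0.435, 0], [0, 0, 0]],
])

```text
t: 18.73
tool_pos: [0.5317, -0.1192, 0.1526]
tool_rot: [-3.111, -0.428, 0.001]
contact_force: [-0.4, 0.6, -1.5]
opening: 0.0395
grip_force: 25.8
```

>>> jog_arm([
  [1, [0.002, -0.002, -0.06], [0, 0, 0]],
  [1, [0.002, -0.002, -0.12], [0, 0, 0]],
  [1, [0.002, -0.002, -0.17], [0, 0, 0]],
  [1, [0.002, -0.002, -0.21], [0, 0, 0]],
  [1, [0.002, -0.002, -0.24], [0, 0, 0]],
  [1, [0.002, -0.002, -0.26], [0, 0, 0]],
  [1, [0.002, -0.002, -0.268], [0, 0, 0]],
  [1, [0.002, -0.002, -0.268], [0, 0, 0]],
  [1, [0.002, -0.002, -0.268], [0, 0, 0]],
])

```text
t: 19.48
tool_pos: [0.5336, -0.1203, 0.0464]
tool_rot: [3.111, 0.43, 0.002]
contact_force: [0.9, 0.3, -0.8]
opening: 0.0393
grip_force: 25.8
```

>>> jog_arm([
  [1, [0, 0, -0.005], [0, 0, 0]],
  [1, [0, 0, -0.008], [0, 0, 0]],
  [1, [0, 0, -0.01], [0, 0, 0]],
  [1, [0, 0, -0.01], [0, 0, 0]],
])

```text
t: 19.82
tool_pos: [0.533, -0.1205, 0.0417]
tool_rot: [3.112, 0.429, 0.0]
contact_force: [-0.3, -0.0, -2.5]
opening: 0.0394
grip_force: 25.8
```

>>> jog_arm([
  [1, [0, 0, -0.003], [0, 0, 0]],
  [1, [0, 0, -0.006], [0, 0, 0]],
  [1, [0, 0, -0.006], [0, 0, 0]],
  [1, [0, 0, -0.006], [0, 0, 0]],
])

```text
t: 20.15
tool_pos: [0.5333, -0.1205, 0.0406]
tool_rot: [3.112, 0.429, 0.0]
contact_force: [-2.7, 1.3, 6.2]
opening: 0.0392
grip_force: 26.4
```

>>> jog_arm([
  [0.0, [0, 0, 0], [0, 0, 0]],
  [-0.3, [0, 0, 0], [0, 0, 0]],
  [-0.5, [0, 0, 0], [0, 0, 0]],
  [-0.5, [0, 0, 0.05], [0, 0, 0]],
  [-0.5, [0, 0, 0.12], [0, 0, 0]],
  [-1, [0, 0, 0.2], [0, 0, 0]],
  [-1, [0, 0, 0.28], [0, 0, 0]],
  [-1, [0, 0, 0.36], [0, 0, 0]],
  [-1, [0, -0.1, 0.36], [0, 0, 0]],
  [-1, [0.01, -0.2, 0.36], [0, 0, 0]],
  [-1, [0.022, -0.28, 0.36], [0, 0, 0]],
  [-1, [0.022, -0.36, 0.36], [0, 0, 0]],
])

```text
t: 21.15
tool_pos: [0.5421, -0.2661, 0.1834]
tool_rot: [3.111, 0.43, 0.001]
contact_force: [0.3, 0.5, 0.1]
opening: 0.085
grip_force: 0.0
```

>>> jog_arm([
  [-1, [0, -0.06, 0], [0, 0, 0]],
  [-1, [0, -0.06, 0], [0, 0, 0]],
  [-1, [0, -0.06, 0], [0, 0, 0]],
  [-1, [0, -0.06, 0], [0, 0, 0]],
])

```text
t: 21.48
tool_pos: [0.5415, -0.2879, 0.1826]
tool_rot: [-3.111, -0.429, 0.001]
contact_force: [-0.1, 0.5, -0.3]
opening: 0.0853
grip_force: 0.0
```

```bash
python3 - <<'E'
from h import *
c=ctrl.get_calibration("wrist");im=ctrl.get_image("wrist");s=ctrl.get_image("scene")
o=ctrl.get_obs();print(o["t"],o["tool_pos"],o["tool_rot"],o["opening"],o["q"])
R=im.astype(int); m=((R[...,0]>90)&(R[...,0]>2.5*R[...,1])).astype(np.uint8)
n,l,st,ce=cv2.connectedComponentsWithStats(m)
for i in range(1,n):
    if st[i,4]>60: print(st[i],ce[i],onz("wrist",ce[i],.085,c))
cv2.imwrite("pics/w6.png",np.hstack([im[:384,60:460],cv2.resize(s[90:290,140:310],None,fx=1.92,fy=1.92)])[...,::-1])
E
```

```text
21.5833 [ 0.5417 -0.2872  0.1829] [-3.1113 -0.4312  0.0004] 0.08510177765092433 [-0.609   0.059   1.6883  0.0003  1.3949  0.6863]
[ 235  164   45   43 1383] [257.0029 185.8359] [ 0.5421 -0.2878]
```

View pics/w6.png

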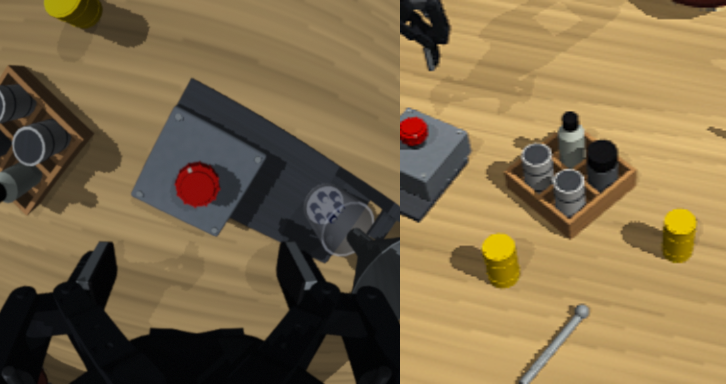

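All four cells are now filled upright. The wrist view shows the button at (257,186), between the fingers. Next I grip the rim and turn it.

>>> jog_arm([
  [-0.4, [0.002, 0, -0.05], [0, 0, 0]],
  [-0.4, [0.002, 0, -0.1], [0, 0, 0]],
  [-0.4, [0.002, 0, -0.15], [0, 0, 0]],
  [-0.4, [0.002, 0, -0.2], [0, 0, 0]],
  [-0.4, [0.002, 0, -0.24], [0, 0, 0]],
  [-0.4, [0.002, 0, -0.27], [0, 0, 0]],
  [-0.4, [0.002, 0, -0.29], [0, 0, 0]],
  [-0.4, [0.002, 0, -0.3], [0, 0, 0]],
  [-0.4, [0.002, 0, -0.3], [0, 0, 0]],
  [-0.4, [0.002, 0, -0.3], [0, 0, 0]],
])

```text
t: 22.42
tool_pos: [0.543, -0.2886, 0.064]
tool_rot: [3.111, 0.43, 0.001]
contact_force: [-0.1, -0.6, 0.3]
opening: 0.0595
grip_force: 0.0
```

>>> jog_arm([
  [0.0, [0, 0, 0], [0, 0, 0]],
  [1, [0, 0, 0], [0, 0, 0]],
  [1, [0, 0, 0], [0, 0, 0]],
  [1, [0, 0, 0], [0, 0, 0]],
  [1, [0, 0, 0], [0, 0, 0]],
  [1, [0, 0, 0], [0, 0, 0]],
  [1, [0, 0, 0], [0, 0, 0]],
], squeeze=30)

```text
t: 23.0
tool_pos: [0.543, -0.2882, 0.0647]
tool_rot: [-3.112, -0.429, -0.002]
contact_force: [-2.0, 3.3, 5.2]
opening: 0.0371
grip_force: 30.2
```

>>> jog_arm([
  [1, [0, 0, 0.0015], [0, 0, -0.028]],
  [1, [0, 0, 0.003], [0, 0, -0.056]],
  [1, [0, 0, 0.0045], [0, 0, -0.084]],
  [1, [0, 0, 0.006], [0, 0, -0.112]],
  [1, [0, 0, 0.0075], [0, 0, -0.14]],
  [1, [0, 0, 0.009], [0, 0, -0.168]],
  [1, [0, 0, 0.0105], [0, 0, -0.196]],
  [1, [0, 0, 0.012], [0, 0, -0.224]],
  [1, [0, 0, 0.0135], [0, 0, -0.252]],
  [1, [0, 0, 0.015], [0, 0, -0.28]],
  [1, [0, 0, 0.015], [0, 0, -0.295]],
  [1, [0, 0, 0.015], [0, 0, -0.295]],
])

```text
t: 24.0
tool_pos: [0.5428, -0.2893, 0.0709]
tool_rot: [2.974, -1.008, 0.002]
contact_force: [-2.6, 0.6, 6.1]
opening: 0.037
grip_force: 30.2
```

```bash
python3 - <<'E'
from h import *
o=ctrl.get_obs();print(o["t"],o["tool_pos"],o["tool_rot"],o["opening"],o["wrist_torque"],o["contact_force"])
E
```

```text
24.0 [ 0.5428 -0.2893  0.0709] [ 2.9738 -1.008   0.002 ] 0.03699141619734252 [0.0725 0.5116 0.1525] [-2.6138  0.5792  6.1059]
```

>>> jog_arm([
  [1, [0, 0, 0], [0, 0, -0.01]],
  [1, [0, 0, 0.001], [0, 0, -0.02]],
  [1, [0, 0, 0.001], [0, 0, -0.02]],
])

```text
t: 24.25
tool_pos: [0.5427, -0.2893, 0.071]
tool_rot: [2.942, -1.097, 0.002]
contact_force: [-2.8, 1.0, 6.1]
opening: 0.037
grip_force: 30.3
```

```bash
python3 - <<'E'
from h import *
o=ctrl.get_obs();print(o["t"],o["tool_pos"],o["tool_rot"],o["wrist_torque"],o["contact_force"])
E
```

```text
24.25 [ 0.5427 -0.2893  0.071 ] [ 2.9417 -1.0968  0.002 ] [-0.0757  0.5788  0.6811] [-2.813   1.0053  6.0567]
```

The torque jumped from 0.15 to 0.68 N m, so the rim is at its end stop. I release and go up.

>>> jog_arm([
  [-0.4, [0, 0, 0], [0, 0, 0]],
  [-0.4, [0, 0, 0], [0, 0, 0]],
  [-0.4, [0, 0, 0], [0, 0, 0]],
  [-0.4, [0, 0, 0.05], [0, 0, 0]],
  [-0.4, [0, 0, 0.12], [0, 0, 0]],
  [-0.4, [0, 0, 0.2], [0, 0, 0]],
  [-0.4, [0, 0, 0.3], [0, 0, 0]],
  [-0.4, [0, 0, 0.4], [0, 0, 0]],
  [-0.4, [0, 0, 0.4], [0, 0, 0]],
  [-0.4, [0, 0, 0.4], [0, 0, 0]],
])

```text
t: 25.08
tool_pos: [0.5442, -0.2894, 0.2337]
tool_rot: [2.941, -1.099, 0.011]
contact_force: [-0.4, 0.3, -1.3]
opening: 0.0595
grip_force: 0.0
```

```bash
python3 - <<'E'
from h import *
def red(im,box):
    R=im.astype(int);m=((R[...,0]>90)&(R[...,0]>2.5*R[...,1]));u0,u1,v0,v1=box;k=np.zeros_like(m);k[v0:v1,u0:u1]=1
    p=np.argwhere(m&k);return len(p),p.mean(0)[::-1] if len(p) else None
for n,b in(("scene",(130,165,140,175)),("top",(370,405,180,212))):
    im=ctrl.get_image(n);i0=cv2.imread(f"pics/{n}0.png")[...,::-1]
    print(n,red(i0,b),red(im,b)); cv2.imwrite(f"pics/{n}_end.png",im[...,::-1])
    d=cv2.absdiff(im,np.ascontiguousarray(i0)).max(2); m=cv2.morphologyEx((d>60).astype(np.uint8),cv2.MORPH_OPEN,np.ones((3,3)))
    c=cv2.connectedComponentsWithStats(m); print([list(map(int,s)) for s in c[2][1:] if s[4]>25])
s5=cv2.imread("pics/w6.png")[...,::-1];print("down ref (scene crop)",red(s5[:, 400:],(0,40,100,160)))
e=cv2.resize(ctrl.get_image("scene")[90:290,140:310],None,fx=1.92,fy=1.92);print("now (same crop)",red(e,(0,40,100,160)))
o=ctrl.get_obs();print(o["t"],o["tool_pos"])
E
```

```text
scene (167, array([146.0479, 155.6347])) (164, array([146.0183, 155.6829]))
[[49, 0, 75, 56, 1787], [133, 0, 17, 5, 62], [337, 0, 45, 20, 406], [334, 20, 49, 45, 1485], [315, 25, 15, 9, 82], [113, 39, 8, 5, 33], [244, 38, 17, 10, 91], [126, 41, 8, 11, 54], [155, 40, 62, 33, 1081], [320, 44, 18, 24, 275], [0, 47, 266, 96, 8178], [48, 58, 19, 12, 140], [39, 61, 6, 6, 30], [266, 82, 35, 18, 303], [197, 148, 39, 39, 540], [200, 162, 7, 5, 33], [231, 163, 23, 25, 285], [307, 162, 41, 29, 695], [185, 174, 9, 7, 43], [297, 212, 45, 30, 649], [365, 212, 46, 28, 734]]
top (181, array([387.3039, 195.1271])) (190, array([387.4263, 195.2421]))
[[390, 120, 122, 91, 3512], [423, 125, 28, 35, 377], [176, 169, 11, 10, 87], [184, 173, 10, 12, 74], [113, 188, 13, 13, 132], [123, 190, 13, 15, 127], [434, 195, 17, 15, 160], [278, 205, 13, 16, 136], [387, 207, 15, 12, 121], [332, 211, 162, 146, 10975], [300, 219, 10, 9, 72], [178, 233, 22, 17, 306], [170, 335, 103, 49, 2781]]
down ref (scene crop) (600, array([ 13.24 , 130.155]))
now (same crop) (567, array([ 13.0459, 126.769 ]))
25.2333 [ 0.5416 -0.2878  0.2272]
```

The button's centroid is back at its starting pixel. The image differences show no change at the gauge, stem, core tool or decoys.

```bash
python3 -c "
from station import ctrl
print(ctrl.finish_job())"
```

```text
the job is handed in; nothing more can be done
None
```

I pressed the stop fully down, packed the tin, jar and bottle upright in the three empty cells, turned the button fully up again and handed the job in at about 25 s; the packed tin, gauge, valve stem and core tool were not disturbed.

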